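# Unlock the cup carrier and nest the measuring cups

## Robot

A 7-joint arm with a two-finger parallel gripper is mounted at the origin on the work surface. World frame = base frame: x ahead of the robot, y to its left, z up, the work surface at z = 0. Lengths are in m, angles in degrees, forces in N, time in s.
With the tool pointing down it reaches from about 0.425 to 0.875 m from the base axis. Payload 4.7 kg.
Tool frame: the origin (TCP) lies between the finger pads; the fingertips stand 11 mm ahead of it and the grasp point (between the pads) lies 8 mm behind it (env.tcp_to_tips is the distance from the TCP to the fingertips, in m); z points along the fingers, y is the line along which they close (so a half turn about z gives the same grasp; the last joint's range is limited). The gripper opens to 87 mm and grips with 3 to 60 N. Pads are 19 mm wide; open, the fingers measure 117 mm over their backs; the gripper's body (75 mm by 190 mm) begins 51 mm behind the grasp point.
Start: joints at [72.313, 18.392, -4.016, 83.108, 1.295, 78.541, -3.26], TCP at [0.206, -0.616, 0.234] pointing down, gripper open.
Joint ranges: [-163.93, 163.93], [-17.29, 119.83], [-79.2, 71.16], [3.27, 140.29], [-89.18, 269.18], [5.43, 117.66], [-154.24, 154.24]. Speed limits (degrees/s): [147.25, 147.25, 180, 180, 180, 180, 180].

## Interface

Orientations are given as [roll, pitch, yaw] about the fixed x, y, z axes, in that order (R = Rz(yaw) Ry(pitch) Rx(roll)).
In Python, from cell import env, viewer gives the robot as it stands.
- The arm moves only by the tool step_arm, never from a script. Its arguments are lists of equal length, an entry for each row: "delta_pos": the shift along the tool's x, y, z in units of 0.2 m (1.0 is 0.2 m), a list of three; "rot": the turn, a rotation vector about the tool's x, y, z in units of 1.5 rad (1.0 is 1.5 rad), a list of three; "gripper": the gripper command: -1 is shut, 1 is fully open, values between are in proportion. A call has 1 to 20 rows; each row is the pose to reach, as a shift and turn from the pose commanded when the call began, along the tool's axes at that moment; what a row does not reach only later rows make up. A row lasts 1/8 s, in which the tool goes at most 62.5 mm and 10.7 degrees, less where a joint would pass 70% of its speed; a pose out of reach is approached as far as the arm can. A call with a number of a shift or a turn outside -1 to 1 is refused whole. A call with a gripper value outside its range is refused whole. The fingers move at their own pace and stop on an object; "squeeze" is the grip in N (left out, the last holds). Time passes only in rows, so rows that repeat a pose let the fingers close. It gives the time, the measured TCP pose, the force, the opening and the grip force at its end, in the units of the state.
- env.get_obs(): the state, without advancing time (a new reading comes with each control period).
- viewer.read_camera(name): name is "side" or "top"; returns a dict with "img" (384x512x3 uint8, red, green, blue), "fx", "fy", "cx", "cy" (pixels), "pose" (4x4, takes a point from camera to world coordinates). Camera axes: x right, y down, z forward; pixel columns grow to the right and rows downward; lengths in m; the calibration is good to about 2 mm. A picture is of the moment at which its call begins. There is no depth.
- env.sign_off(): hands the job in; it is judged then, once.
The state is a dict: "time_s": time; "qpos": joint angles; "joint_velocities": joint speeds; "effort": joint torques, N m; "tool_pos": TCP position; "tool_rot": TCP orientation; "force": force on the tool from outside, world axes, zero at the start; "wrist_torque": the same for the moment, N m; "grip_width": finger opening in m; "grasp_force": force on a finger pad.
Only numpy, scipy, OpenCV 4.12 (cv2) and the standard library are available. Lean on these libraries where they do the work, as an engineer would, in place of code of your own. Each camera call takes 0.05 s, during which the arm holds its last target. There are 200 camera calls.

## Task

Put the bakery's measuring cups away: use the forked tool to push the carrier's spring bar sideways so that the bridge locked across its pot pops free, and stand the bridge on its feet in the middle of the metal tray. Nest all the cups that are there, upright and fully down, in the carrier's pot, the widest first and each narrower one inside the one before, and put the forked tool back in its wooden stand. Leave the jar, the bread roll and the brush where they are.

Things in the scene. Friction and masses are not known exactly. Their poses are not given: they have to be found in the camera images.
- carrier: Cup carrier fixed on the counter: dark steel base plate 100 mm (x) by 230 mm (y, from -75 to +155 mm), 4 mm thick. Origin on the counter under the pot's centre. Along +y from the pot (outer radius 39 mm, rim 34 mm up): a socket (y = 40 to 71 mm, 30 mm high) for the bridge's notched foot, the spring bar, a lug (y = 126 to 150 mm, 42 mm high).
- pot_floor (a point): Centre of the inner floor of the carrier's pot, 8 mm above the counter. Pot: inner radius 36 mm, 26 mm deep from rim to this floor; z up, axes as the carrier's.
- bar (a joint): Travel of the brass spring bar along the carrier's +y, m: 0 = locked (tip 6 mm deep in the notch of the bridge's foot), 0.014 = fully compressed; the bridge is freed at about 0.0065 to 0.0075. Spring 3 N at 0, 0.25 N more per mm, plus up to about 3 N of friction. It springs back when let go.
- lifter (a joint): Height of the sprung lifter under the bridge's notched foot, m: about 0 to 0.001 while locked, about 0.011 once freed (force about 4 N). It raises that end of the bridge as soon as the bar has left the notch, so the bar cannot lock again; the bridge's middle is then about 5 mm higher and the bridge tilted about 5 degrees.
- bar_neck (a point): Middle of the spring bar's bare neck: axis horizontal, along the carrier's y, 24 mm above the counter; the point moves with the bar. Neck 7 mm thick. From here it runs free 10 mm towards the pot (to the socket wall) and 9 mm towards +y to a collar of 20 mm diameter, 6 mm thick. The fork goes down over the neck here, then pushes the collar towards +y.
- bridge_grip (a point): Centre of the wooden grip fin (14 mm x, 36 mm y, 22 mm high) on the steel bridge across the pot, a staple: arm 16 mm wide, 126 mm long (y), its top 11 mm below this point, and a foot at each end, soles 47 mm below this point. Locked, its axes are the carrier's and its soles are 10 mm above the counter, one foot 20 mm deep in the socket: lift straight up. 130 g.
- fork_grip (a point): Centre of the wooden handle (18 by 18 mm, 72 mm long, along z) of the forked tool, standing tines down in its stand. Flange 46 mm (x) by 24 mm (y), underside 42 mm below this point; below it a blade 26 mm wide (x), 5 mm thick (y), tip 84 mm below this point. Its lower 28 mm are two tines with a 12 mm slot between, to straddle a bar that runs along the tool's y. 90 g.
- stand: Wooden tool stand fixed on the counter, 56 mm (x) by 36 mm (y), 50 mm high; origin on the counter under its centre. A slot 32 mm (x) by 11 mm (y) goes down from its top; the tool's flange rests on the top, handle centre 92 mm above the origin, tool axes parallel to the stand's.
- tray: Flat aluminium tray fixed on the counter, 112 mm (x) by 202 mm (y), walls 5 mm thick and 12 mm high, floor 5 mm above the counter; origin on the counter under its centre. The bridge fits with its length along the tray's y.
- cup1_mid (a point): Measuring cup of bare steel, the widest: straight round cup, 64 mm outer diameter, 44 mm high, wall 3 mm, solid base 10 mm thick, open top. Point on its axis half-way up (22 mm above its underside); z is its axis. Starts upright on the counter; in some starts it is absent.
- cup2_mid (a point): Measuring cup of bare steel, second widest: straight round cup, 51 mm outer diameter, 52 mm high, wall 3 mm, solid base 10 mm thick, open top. Point on its axis half-way up (26 mm above its underside); z is its axis. Starts upright on the counter; in some starts it is absent.
- cup3_mid (a point): Measuring cup of bare steel, third widest: straight round cup, 39 mm outer diameter, 60 mm high, wall 3 mm, solid base 10 mm thick, open top. Point on its axis half-way up (30 mm above its underside); z is its axis. Starts upright on the counter; in some starts it is absent.
- cup4_mid (a point): Measuring cup of bare steel, the narrowest: straight round cup, 28 mm outer diameter, 68 mm high, wall 3 mm, solid base 10 mm thick, open top. Point on its axis half-way up (34 mm above its underside); z is its axis. Starts upright on the counter; in some starts it is absent.
- jar: Bystander: amber jar, 66 mm diameter, 85 mm high; origin under its centre.
- roll: Bystander: round bread roll, 84 mm diameter, 44 mm high; origin under its centre.
- brush: Bystander: pastry brush lying on the counter; origin at its underside.
Mind the look-alikes: they are no part of the job. What is shaped like the part that bears fork_grip but red is not meant. Leave any red look-alike of the part that bears bridge_grip alone.

How it is judged (in metres and radians):
On the way, in this order (a step that is already met when the one before it is completed fails the run):
1. the spring bar is held compressed by more than 7 mm by the forked tool (value of joint bar above 0.007 m and contact force between fork and bar above 0.5 N), for 0.2 s.
2. the bridge stands on its feet on the tray's floor (x of bridge_grip in the frame of tray between -0.04 and 0.04 m and y of bridge_grip in the frame of tray between -0.033 and 0.033 m and z of bridge_grip in the frame of tray between 0.047 and 0.056 m and angle between bridge_grip's own z axis and vertical below 0.12 rad), for 0.3 s.
At the end, for the whole second after the job is handed in: Bridge on its feet on the tray floor, its middle within 40 mm (across) and 33 mm (along) of the tray's; forked tool in its stand, flange down; every cup present at rest in the pot, upright within 0.1 rad, each narrower one inside all wider ones, fully down within 3 mm (all of step 2 and x of fork_grip in the frame of stand between -0.008 and 0.008 m and y of fork_grip in the frame of stand between -0.008 and 0.008 m and z of fork_grip in the frame of stand between 0.088 and 0.0955 m and angle between each of fork_grip, cup1_mid, cup2_mid, cup3_mid, cup4_mid's own z axis and vertical below 0.1 rad and horizontal distance between cup1_mid and pot_floor below 0.006 m and linear speed of each of cup1, cup2, cup3, cup4 below 0.02 m/s and z of cup1_mid in the frame of pot_floor between 0.019 and 0.025 m and horizontal distance between cup2_mid and pot_floor below 0.0125 m and z of cup2_mid in the frame of pot_floor between 0.023 and 0.039 m and horizontal distance between cup2_mid and cup1_mid below 0.0055 m and z of cup2_mid in the frame of cup1_mid between 0.01 and 0.017 m and horizontal distance between cup3_mid and pot_floor below 0.0185 m and z of cup3_mid in the frame of pot_floor between 0.027 and 0.053 m and horizontal distance between cup3_mid and cup1_mid below 0.0115 m and z of cup3_mid in the frame of cup1_mid between 0.014 and 0.031 m and horizontal distance between cup3_mid and cup2_mid below 0.005 m and z of cup3_mid in the frame of cup2_mid between 0.01 and 0.017 m and horizontal distance between cup4_mid and pot_floor below 0.024 m and z of cup4_mid in the frame of pot_floor between 0.031 and 0.067 m and horizontal distance between cup4_mid and cup1_mid below 0.017 m and z of cup4_mid in the frame of cup1_mid between 0.018 and 0.045 m and horizontal distance between cup4_mid and cup2_mid below 0.0105 m and z of cup4_mid in the frame of cup2_mid between 0.014 and 0.031 m and horizontal distance between cup4_mid and cup3_mid below 0.0045 m and z of cup4_mid in the frame of cup3_mid between 0.01 and 0.017 m); the robot touches nothing.
It fails at once if the jar is shifted by more than 30 mm (distance of jar from where it was at the start of the episode above 0.03 m).
It fails at once if the roll is shifted by more than 30 mm (distance of roll from where it was at the start of the episode above 0.03 m).
It fails at once if the brush is shifted by more than 30 mm (distance of brush from where it was at the start of the episode above 0.03 m).
Of cup1, cup2, cup3, cup4 only 2 to 4 are there at a start; the rules pass over those that are not, and their reading is None.
At some moment in a run one of cup1, cup2, cup3 may be knocked a few centimetres aside while the robot is not near it.
It also fails if it takes over 210 s, if anything falls off the work surface, if the arm or the gripper's body presses on something with over 40 N, if the wrist force passes 120 N, or if a joint passes its speed limit or range.

## Working session

There is one attempt and no reset: what is moved stays moved. The work goes in short steps, Python scripts to look and compute and a tool call to move; the robot and the scene stay as the last step left them, time stands still between calls to the robot, and variables do not carry over. Pictures are saved under pics/ and viewed, at most 14 in all, crops included, and the job is handed in when it is done.

Besides the shell and the picture viewer there is one more tool, called after "Call:" in YAML: its name, and indented under it one key for each argument. step_arm: Moves the arm, as the interface text tells. Shifts and turns lie within -1 to 1; 1 stands for 0.2 m of shift or 1.5 rad of turn. Its arguments: {"type":"object","properties":{"delta_pos":{"type":"array"},"rot":{"type":"array"},"gripper":{"type":"array"},"squeeze":{"type":"number"}},"required":["delta_pos","rot","gripper"]}

```bash
ls; mkdir -p pics; python3 - <<'E'
from cell import env, viewer
import cv2
for n in ("side","top"):
    c=viewer.read_camera(n); cv2.imwrite(f"pics/{n}0.png",cv2.resize(c["img"][:,:,::-1],(800,600),interpolation=cv2.INTER_CUBIC))
    print(n,c["fx"],c["fy"],c["cx"],c["cy"],c["pose"].round(4).tolist() if hasattr(c["pose"],"round") else c["pose"])
o=env.get_obs();print(o)
E
```

```text
pics
side 450.4025531270331 450.4025531270331 249.6883281726953 189.29615456314033 [[-0.7603, -0.3723, 0.5323, 0.0138], [-0.6496, 0.4305, -0.6267, 0.6448], [0.0042, -0.8222, -0.5691, 0.6999], [0.0, 0.0, 0.0, 1.0]]
top 347.9195455647574 347.9195455647574 258.78581707691444 192.60461768928815 [[0.022, -0.9931, 0.1154, 0.4716], [-0.9997, -0.0232, -0.0091, -0.039], [0.0117, -0.1151, -0.9933, 1.0628], [0.0, 0.0, 0.0, 1.0]]
{'time_s': 0.1, 'qpos': array([72.31402269, 18.43607555, -4.01690651, 83.16971444,  1.29550392,
       78.54036374, -3.25993343]), 'joint_velocities': array([-0.0640934 , -0.07013217, -0.01027967, -0.10972356, -0.02332382,
        0.01153326,  0.0247702 ]), 'effort': array([-1.66609411e-04, -4.92572379e+01, -4.05823784e-01, -3.13396668e+01,
       -6.41825167e-02,  3.95200239e-02,  7.69706185e-05]), 'tool_pos': array([ 0.20599188, -0.61598091,  0.23254095]), 'tool_rot': array([-1.79899115e+02,  5.56790503e-03,  1.84970887e+01]), 'force': array([ 0.46138143, -0.32653046, -0.36979985]), 'wrist_torque': array([0.0023937 , 0.01070045, 0.01691085]), 'grasp_force': 0.0, 'grip_width': 0.08649372940887227}
```

View pics/top0.png

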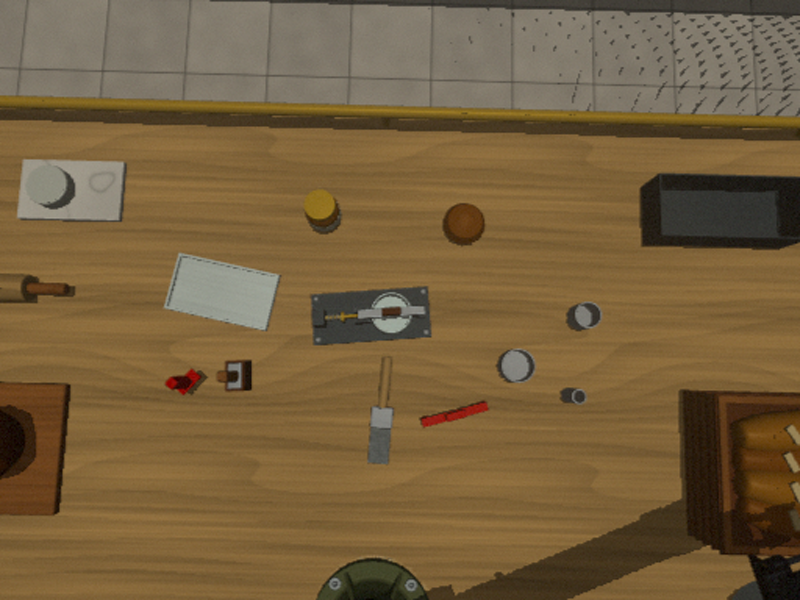

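View pics/side0.png

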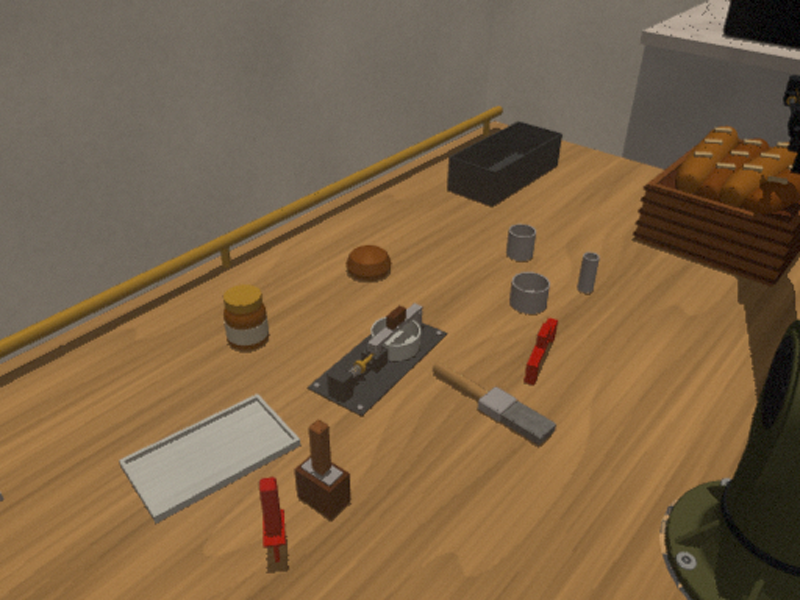

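Top (800×600 view): pot (391,312), tray (222,292), stand (238,376), red fork (185,381); cup1 (516,365), cup2 (584,316), cup4 (573,396), and no cup3. Next come zoomed crops for accurate clicks.

```bash
python3 - <<'E'
from cell import env, viewer
import cv2
for n,(a,b,c,d),s in (("top",(100,290,155,255),4),("side",(70,300,180,370),3)):
    im=viewer.read_camera(n)["img"][:,:,::-1]; cv2.imwrite(f"pics/{n}_raw0.png",im)
    m=cv2.resize(im[c:d,a:b],None,fx=s,fy=s,interpolation=cv2.INTER_CUBIC)
    m=cv2.convertScaleAbs(m,alpha=1.5,beta=15)
    for x in range(a,b,10):
        cv2.line(m,((x-a)*s,0),((x-a)*s,6 if x%50 else 14),(255,255,0),1)
    for y in range(c,d,10):
        if y>=c: cv2.line(m,(0,(y-c)*s),(6 if y%50 else 14,(y-c)*s),(255,255,0),1)
    cv2.imwrite(f"pics/{n}_crop0.png",m)
E
```

```text
(no output)
```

View pics/top_crop0.png

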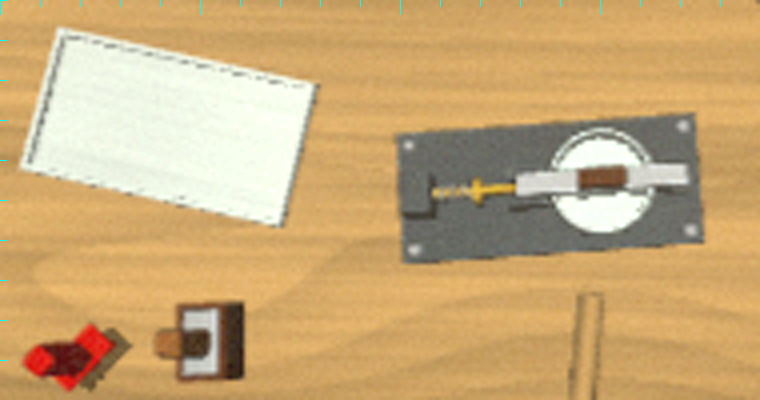

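View pics/side_crop0.png

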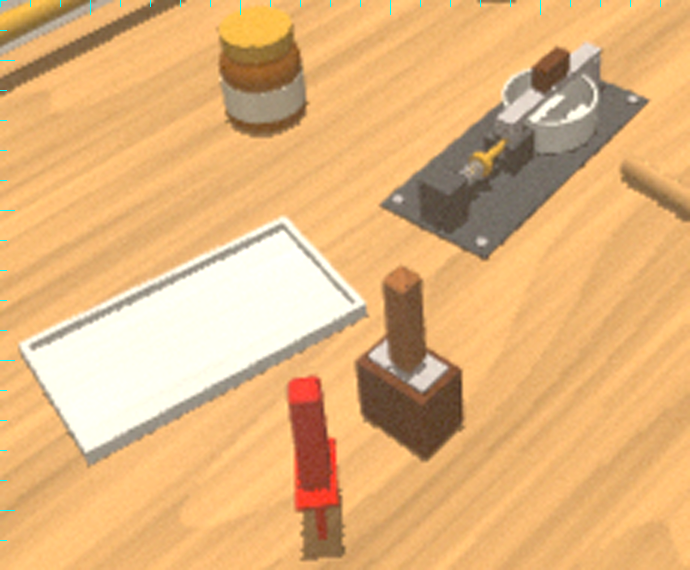

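The crops show plate, tray and stand corners clearly, so I can fit those poses. I'll also crop the cups from both views.

```bash
cat > h.py <<'E'
import numpy as np
from scipy.optimize import least_squares
CAM={"side":(450.4026,249.688,189.296,np.array([[-0.7603,-0.3723,0.5323,0.0138],[-0.6496,0.4305,-0.6267,0.6448],[0.0042,-0.8222,-0.5691,0.6999]])),
"top":(347.9195,258.786,192.605,np.array([[0.022,-0.9931,0.1154,0.4716],[-0.9997,-0.0232,-0.0091,-0.039],[0.0117,-0.1151,-0.9933,1.0628]]))}
def proj(n,p):
    f,cx,cy,T=CAM[n]; q=(np.atleast_2d(p)-T[:,3])@T[:,:3]
    return np.c_[q[:,0]/q[:,2]*f+cx,q[:,1]/q[:,2]*f+cy]
def ray(n,uv,z):   # pixel -> world at height z
    f,cx,cy,T=CAM[n]; d=T[:,:3]@np.array([(uv[0]-cx)/f,(uv[1]-cy)/f,1])
    return T[:,3]+d*(z-T[2,3])/d[2]
def nat(uv,s,a,c): return (np.array(uv,float)+.5)/s-.5+[a,c]
def fit(obs,x0,yaw=True):   # obs: (cam, native uv, local point)
    def w(p,l):
        c,s=np.cos(p[2]),np.sin(p[2]); l=np.array(l)
        return np.array([p[0]+c*l[0]-s*l[1],p[1]+s*l[0]+c*l[1],l[2]])
    def r(p,raw=False):
        p=p if yaw else np.r_[p[:2],0]
        e=np.array([proj(n,w(p,l))[0]-uv for n,uv,l in obs]); return e if raw else e.ravel()
    s=least_squares(r,x0,loss="soft_l1"); return s.x,r(s.x,True)
E
cat > m0.py <<'E'
from h import *
T=lambda *uv:("top",nat(uv,4,100,155)); S=lambda *uv:("side",nat(uv,3,70,180))
def show(n,o,x0):
    o=[(a[0],a[1],b) for a,b in o]
    x,e=fit(o,x0); print(n,(x[:2]*1e3).round(1),np.degrees(x[2]).round(2)); print(e.round(1).tolist())
    for c in("top","side"):
        x,_=fit([q for q in o if q[0]==c],x0);print("  ",c,(x[:2]*1e3).round(1),np.degrees(x[2]).round(2))
z=.004;t=.012
show("carrier",[(T(397,135),(.05,.155,z)),(T(694,113),(.05,-.075,z)),(T(703,241),(-.05,-.075,z)),(T(403,263),(-.05,.155,z)),
 (S(381,207),(.05,.155,z)),(S(487,258),(-.05,.155,z)),(S(648,99),(-.05,-.075,z)),(T(602,181),(0,0,.034)),(S(550,97),(0,0,.034))],[.6,0,0])
show("tray",[(T(60,27),(.056,.101,t)),(T(318,85),(.056,-.101,t)),(T(284,227),(-.056,-.101,t)),(T(20,168),(-.056,.101,t)),
 (S(22,347),(.056,.101,t)),(S(286,218),(.056,-.101,t)),(S(367,308),(-.056,-.101,t)),(S(88,456),(-.056,.101,t))],[.6,.2,-.2])
show("stand",[(T(177,304),(.028,.018,.05)),(T(180,380),(-.028,.018,.05)),(T(200,342),(0,0,.052)),(T(243,302),(.028,-.018,0)),(T(243,379),(-.028,-.018,0)),(T(166,342),(0,0,.128)),
 (S(357,365),(.028,.018,.05)),(S(425,402),(-.028,.018,.05)),(S(462,372),(-.028,-.018,.05)),(S(427,460),(-.028,.018,0)),(S(403,274),(0,0,.128))],[.5,.2,0])
E
python3 m0.py; python3 - <<'E'
import cv2,numpy as np
t=cv2.imread("pics/top_raw0.png")[190:270,305:395]; s=cv2.imread("pics/side_raw0.png")[135:215,300:400]
m=np.hstack([cv2.resize(i,None,fx=4,fy=4,interpolation=cv2.INTER_CUBIC) for i in(t,s)])
cv2.imwrite("pics/cups0.png",cv2.convertScaleAbs(m,alpha=1.5,beta=15))
E
```

```text
carrier [569.3 -22.4] 5.85
[[-0.6, -0.0], [-0.1, -0.3], [0.5, 0.1], [-0.1, 0.6], [-0.1, -0.6], [-0.2, 0.1], [0.4, 0.2], [-0.3, -0.2], [0.1, -0.7]]
   top [569.2 -22.8] 5.45
   side [569.4 -21.6] 6.28
tray [604.1 307.6] -11.23
[[-0.5, 0.2], [-0.7, -0.0], [-1.2, 0.3], [-0.3, 0.5], [-0.5, -0.7], [0.4, -0.2], [0.4, -1.1], [0.1, -0.6]]
   top [604.9 305.5] -11.28
   side [603.  308.7] -11.22
stand [444.4 261.7] 3.43
[[-0.3, -0.1], [-1.0, 0.6], [0.1, 0.0], [0.4, 0.1], [0.5, -0.4], [-0.0, 0.6], [-0.3, -0.9], [-0.3, 1.3], [0.2, -1.1], [0.3, -0.3], [-0.2, 0.4]]
   top [444.8 261.6] 3.33
   side [444.  261.9] 3.4
```

View pics/cups0.png

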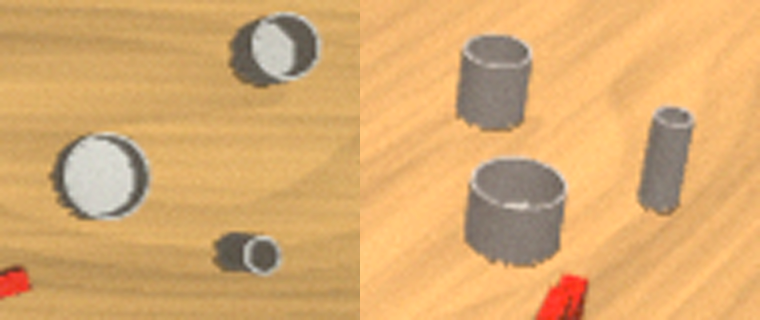

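Cup rims in the crop: cup1 (105,175), cup2 (285,47), cup4 (262,255) in the top view; (157,183), (137,51), (313,118) in the side view. Moving towards the stand now.

Call:
step_arm:
  delta_pos:
    - [0.962, -0.29, -0.088]
    - [0.962, -0.29, -0.088]
    - [0.962, -0.29, -0.088]
    - [0.962, -0.29, -0.088]
    - [0.962, -0.29, -0.088]
    - [0.962, -0.29, -0.088]
  rot:
    - [0, 0, 0.1754]
    - [0, 0, 0.1754]
    - [0, 0, 0.1754]
    - [0, 0, 0.1754]
    - [0, 0, 0.1754]
    - [0, 0, 0.1754]
  gripper: [0, 0, 0, 0, 0, 0]
  squeeze: 30

```text
time_s: 0.95
tool_pos: [0.3678, -0.5021, 0.2508]
tool_rot: [180.0, 0.1, 3.2]
force: [-0.1, -0.5, 0.5]
grip_width: 0.0447
grasp_force: 0.0
```

Call:
step_arm:
  delta_pos:
    - [0.703, -0.86, 0]
    - [0.703, -0.86, 0]
    - [0.703, -0.86, 0]
    - [0.703, -0.86, 0]
    - [0.703, -0.86, 0]
    - [0.703, -0.86, 0]
  rot:
    - [0, 0, 0]
    - [0, 0, 0]
    - [0, 0, 0]
    - [0, 0, 0]
    - [0, 0, 0]
    - [0, 0, 0]
  gripper: [0, 0, 0, 0, 0, 0]

```text
time_s: 1.7
tool_pos: [0.4985, -0.3231, 0.2509]
tool_rot: [179.9, 0.1, 3.2]
force: [-0.8, 0.2, -0.3]
grip_width: 0.0437
grasp_force: 0.0
```

Call:
step_arm:
  delta_pos:
    - [0.157, -0.942, 0]
    - [0.157, -0.942, 0]
    - [0.157, -0.942, 0]
    - [0.157, -0.942, 0]
    - [0.157, -0.942, 0]
    - [0.157, -0.942, 0]
  rot:
    - [0, 0, 0]
    - [0, 0, 0]
    - [0, 0, 0]
    - [0, 0, 0]
    - [0, 0, 0]
    - [0, 0, 0]
  gripper: [0, 0, 0, 0, 0, 0]

```text
time_s: 2.45
tool_pos: [0.5198, -0.1337, 0.2509]
tool_rot: [180.0, 0.0, 3.1]
force: [-1.1, -0.8, 0.3]
grip_width: 0.0434
grasp_force: 0.0
```

Call:
step_arm:
  delta_pos:
    - [0.057, -0.948, 0]
    - [0.057, -0.948, 0]
    - [0.057, -0.948, 0]
    - [0.057, -0.948, 0]
    - [0.057, -0.948, 0]
    - [0.057, -0.948, 0]
  rot:
    - [0, 0, 0]
    - [0, 0, 0]
    - [0, 0, 0]
    - [0, 0, 0]
    - [0, 0, 0]
    - [0, 0, 0]
  gripper: [0, 0, 0, 0, 0, 0]

```text
time_s: 3.2
tool_pos: [0.5208, 0.0566, 0.2508]
tool_rot: [180.0, 0.0, 3.2]
force: [-1.1, -0.3, -0.1]
grip_width: 0.0435
grasp_force: 0.0
```

Call:
step_arm:
  delta_pos:
    - [-0.32, -0.971, 0]
    - [-0.32, -0.971, 0]
    - [-0.32, -0.971, 0]
    - [-0.32, -0.971, 0]
    - [-0.32, -0.971, 0]
    - [-0.32, -0.971, 0]
  rot:
    - [0, 0, 0]
    - [0, 0, 0]
    - [0, 0, 0]
    - [0, 0, 0]
    - [0, 0, 0]
    - [0, 0, 0]
  gripper: [0, 0, 0, 0, 0, 0]

```text
time_s: 3.95
tool_pos: [0.4465, 0.2468, 0.2508]
tool_rot: [179.9, 0.0, 3.2]
force: [-0.0, -0.2, -0.2]
grip_width: 0.0436
grasp_force: 0.0
```

Call:
step_arm:
  delta_pos:
    - [-0.006, -0.075, 0]
    - [-0.006, -0.075, 0]
    - [-0.006, -0.075, 0.4]
    - [-0.006, -0.075, 0.65]
    - [-0.006, -0.075, 0.774]
    - [-0.006, -0.075, 0.774]
    - [-0.006, -0.075, 0.774]
    - [-0.006, -0.075, 0.774]
    - [-0.006, -0.075, 0.774]
    - [-0.006, -0.075, 0.774]
    - [-0.006, -0.075, 0.774]
    - [-0.006, -0.075, 0.774]
  rot:
    - [0, 0, -0.002]
    - [0, 0, -0.002]
    - [0, 0, -0.002]
    - [0, 0, -0.002]
    - [0, 0, -0.002]
    - [0, 0, -0.002]
    - [0, 0, -0.002]
    - [0, 0, -0.002]
    - [0, 0, -0.002]
    - [0, 0, -0.002]
    - [0, 0, -0.002]
    - [0, 0, -0.002]
  gripper: [0, 0, 0, 0, 0, 0, 0, -1, -1, -1, -1, -1]
  squeeze: 40

```text
time_s: 5.45
tool_pos: [0.4432, 0.2645, 0.0967]
tool_rot: [180.0, -0.0, 3.6]
force: [-1.0, -0.3, 5.3]
grip_width: 0.0177
grasp_force: 40.0
```

```bash
cat > m1.py <<'E'
from h import *
T=lambda *uv:("top",nat(uv,4,305,190)); S=lambda *uv:("side",nat(uv,4,300,135))
for n,h,t,s in(("cup1",.044,(105,175),(157,183)),("cup2",.052,(285,47),(137,51)),("cup4",.068,(262,255),(313,118))):
    print(n,(ray("top",T(*t)[1],h)*1e3).round(1),(ray("side",S(*s)[1],h)*1e3).round(1))
E
python3 m1.py; python3 - <<'E'
from cell import env,viewer
import cv2,numpy as np
o=env.get_obs();print(o["tool_pos"],o["tool_rot"],o["grip_width"],o["grasp_force"])
t=viewer.read_camera("top")["img"][220:270,95:185,::-1]; s=viewer.read_camera("side")["img"][230:340,150:250,::-1]
t=cv2.resize(t,None,fx=4,fy=4,interpolation=cv2.INTER_CUBIC); s=cv2.resize(s,None,fx=4,fy=4,interpolation=cv2.INTER_CUBIC)
m=np.zeros((440,760,3),np.uint8); m[:200,:360]=t; m[:440,360:]=s
cv2.imwrite("pics/grasp1.png",cv2.convertScaleAbs(m,alpha=1.4,beta=10))
E
```

```text
cup1 [ 475.2 -261.1   44. ] [ 476.2 -262.9   44. ]
cup2 [ 571.2 -391.6   52. ] [ 573.5 -393.6   52. ]
cup4 [ 421.3 -367.2   68. ] [ 421.4 -366.9   68. ]
[0.44319386 0.26450586 0.0967367 ] [ 1.79989419e+02 -3.36200778e-02  3.59163540e+00] 0.017687603265609163 39.99964772723615
```

Call:
step_arm:
  delta_pos:
    - [0, 0, -0.15]
    - [0, 0, -0.3]
    - [0, 0, -0.55]
    - [0, 0, -0.55]
    - [0.25, 0.45, -0.55]
    - [0.523, 0.95, -0.55]
    - [0.523, 0.95, -0.55]
    - [0.523, 0.95, -0.55]
    - [0.523, 0.95, -0.55]
    - [0.523, 0.95, -0.55]
    - [0.523, 0.95, -0.55]
    - [0.523, 0.95, -0.55]
  rot:
    - [0, 0, 0]
    - [0, 0, 0]
    - [0, 0, 0]
    - [0, 0, 0]
    - [0, 0, -0.0263]
    - [0, 0, -0.0263]
    - [0, 0, -0.0263]
    - [0, 0, -0.0263]
    - [0, 0, -0.0263]
    - [0, 0, -0.0263]
    - [0, 0, -0.0263]
    - [0, 0, -0.0263]
  gripper: [-1, -1, -1, -1, -1, -1, -1, -1, -1, -1, -1, -1]

```text
time_s: 7.05
tool_pos: [0.5588, 0.0826, 0.2064]
tool_rot: [180.0, -0.0, 6.0]
force: [0.5, 0.6, -0.3]
grip_width: 0.0179
grasp_force: 40.0
```

```bash
python3 - <<'E'
from h import *
print(ray("top",nat((497,188),4,100,155),.024),ray("side",nat((496,152),3,70,180),.024))
print("collar",ray("top",nat((477,190),4,100,155),.024),ray("side",nat((486,160),3,70,180),.024))
c,s=np.cos(np.radians(5.85)),np.sin(np.radians(5.85))
print([(.5693-s*y,-.0224+c*y) for y in(.081,.093)])
E
```

```text
[0.56267022 0.05536617 0.024     ] [0.56276011 0.05059528 0.024     ]
collar [0.56082476 0.07025721 0.024     ] [0.56218072 0.06274106 0.024     ]
[(np.float64(0.5610441190806009), np.float64(0.05817816348269984)), (np.float64(0.5598210256110604), np.float64(0.07011566918384056))]
```

Call:
step_arm:
  delta_pos:
    - [-0.003, 0.128, 0]
    - [-0.003, 0.128, 0.2]
    - [-0.003, 0.128, 0.28]
    - [-0.003, 0.128, 0.28]
    - [-0.003, 0.128, 0.28]
    - [-0.003, 0.128, 0.28]
    - [-0.003, 0.128, 0.28]
  rot:
    - [0, 0, 0]
    - [0, 0, 0]
    - [0, 0, 0]
    - [0, 0, 0]
    - [0, 0, 0]
    - [0, 0, 0]
    - [0, 0, 0]
  gripper: [-1, -1, -1, -1, -1, -1, -1]

```text
time_s: 7.92
tool_pos: [0.5617, 0.056, 0.1512]
tool_rot: [180.0, -0.1, 5.9]
force: [0.2, 0.5, 0.0]
grip_width: 0.0179
grasp_force: 40.0
```

```bash
cat > snap.py <<'E'
import sys,cv2
from cell import env,viewer
# name cam u0 u1 v0 v1 scale
n,cam=sys.argv[1:3]; a,b,c,d,s=map(int,sys.argv[3:])
o=env.get_obs();print(o["time_s"],o["tool_pos"].round(4),o["tool_rot"].round(2),o["force"].round(1),round(o["grip_width"],4))
im=viewer.read_camera(cam)["img"][:,:,::-1]; cv2.imwrite(f"pics/{n}_raw.png",im)
m=cv2.convertScaleAbs(cv2.resize(im[c:d,a:b],None,fx=s,fy=s,interpolation=cv2.INTER_CUBIC),alpha=1.5,beta=15)
cv2.imwrite(f"pics/{n}.png",m)
E
python3 snap.py hover side 170 300 150 270 5
```

```text
7.925 [0.5617 0.056  0.1512] [ 1.7998e+02 -8.0000e-02  5.8600e+00] [0.2 0.5 0. ] 0.0179
```

View pics/hover.png

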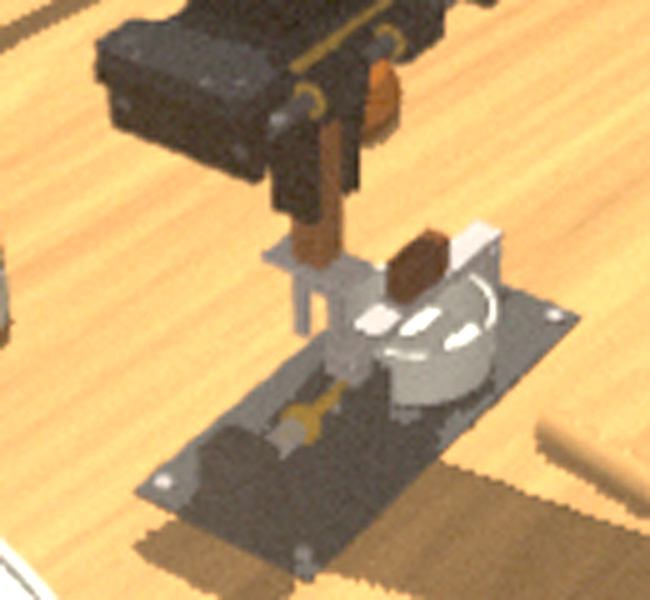

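```bash
python3 - <<'E'
from h import *
f=lambda u,v,z:(ray("side",nat((u,v),5,170,150),z)*1e3).round(1)
print("tip",f(320,343,.0625), "L outer front bottom(x+13,y+2.5)",f(293,332,.0625))
print("collar",f(302,423,.024),"neck",f(332,396,.024),f(345,384,.024))
# predicted pixels for fork at TCP with zero offset
c,s=np.cos(np.radians(5.9)),np.sin(np.radians(5.9))
for l in((.013,.0025),(.006,-.0025),(-.006,.0025)):
    p=np.array([.5617+c*l[0]-s*l[1],.056+s*l[0]+c*l[1],.0625]); q=p+[0,0,.028]
    print(l,((proj("side",[p,q])-[170,150]+.5)*5-.5).round(0).tolist())
p=[.5610,.0582,.024];print(((proj("side",[p,[.5598,.0701,.024]])-[170,150]+.5)*5-.5).round(0))
E
```

```text
tip [562.6  54.7  62.5] L outer front bottom(x+13,y+2.5) [577.4  56.8  62.5]
collar [562.2  68.4  24. ] neck [564.7  44.9  24. ] [566.   34.4  24. ]
(0.013, 0.0025) [[293.0, 338.0], [292.0, 289.0]]
(0.006, -0.0025) [[312.0, 338.0], [311.0, 289.0]]
(-0.006, 0.0025) [[327.0, 353.0], [326.0, 303.0]]
[[319. 413.]
 [303. 427.]]
```

Call:
step_arm:
  delta_pos:
    - [0, -0.01, 0.05]
    - [0, -0.01, 0.1]
    - [0, -0.01, 0.14]
    - [0, -0.01, 0.18]
    - [0, -0.01, 0.22]
    - [0, -0.01, 0.26]
    - [0, -0.01, 0.26]
    - [0, -0.01, 0.26]
  rot:
    - [0, 0, 0]
    - [0, 0, 0]
    - [0, 0, 0]
    - [0, 0, 0]
    - [0, 0, 0]
    - [0, 0, 0]
    - [0, 0, 0]
    - [0, 0, 0]
  gripper: [-1, -1, -1, -1, -1, -1, -1, -1]

```text
time_s: 8.98
tool_pos: [0.5612, 0.058, 0.0985]
tool_rot: [180.0, -0.0, 5.9]
force: [0.5, -0.7, -0.7]
grip_width: 0.0178
grasp_force: 40.0
```

Call:
step_arm:
  delta_pos:
    - [0, -0.02, 0]
    - [0, -0.035, 0]
    - [0, -0.05, 0]
    - [0, -0.06, 0]
    - [0, -0.07, 0]
    - [0, -0.08, 0]
    - [0, -0.085, 0]
    - [0, -0.085, 0]
    - [0, -0.085, 0]
    - [0, -0.085, 0]
  rot:
    - [0, 0, 0]
    - [0, 0, 0]
    - [0, 0, 0]
    - [0, 0, 0]
    - [0, 0, 0]
    - [0, 0, 0]
    - [0, 0, 0]
    - [0, 0, 0]
    - [0, 0, 0]
    - [0, 0, 0]
  gripper: [-1, -1, -1, -1, -1, -1, -1, -1, -1, -1]

```text
time_s: 10.22
tool_pos: [0.5595, 0.0742, 0.0985]
tool_rot: [179.9, -0.0, 5.8]
force: [-0.1, -5.5, 1.7]
grip_width: 0.0177
grasp_force: 40.0
```

```bash
python3 snap.py push side 170 300 150 270 5
```

```text
10.225 [0.5595 0.0742 0.0985] [ 1.7995e+02 -2.0000e-02  5.8300e+00] [-0.1 -5.5  1.7] 0.0177
```

View pics/push.png

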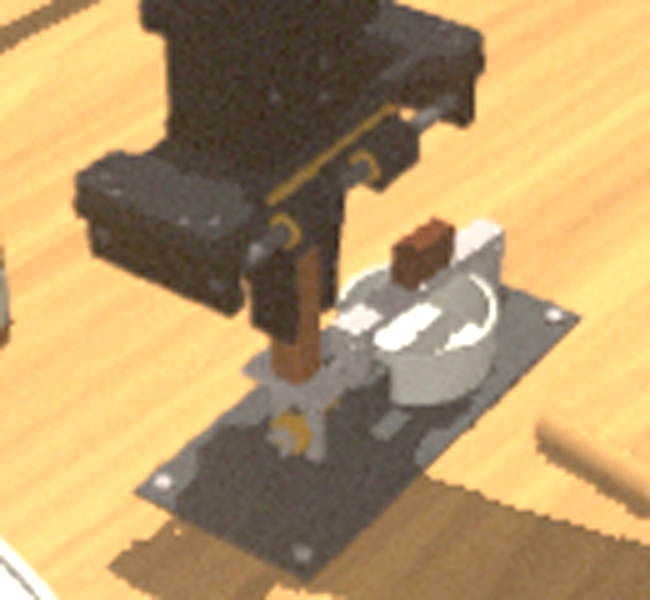

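The bridge end has risen and the collar sits behind the fork. I'll push 2 mm more to be sure, then back off and lift.

Call:
step_arm:
  delta_pos:
    - [0, -0.01, 0]
    - [0, -0.01, 0]
    - [0, -0.01, 0]
    - [0, -0.01, 0]
    - [0, 0.03, 0]
    - [0, 0.055, 0]
    - [0, 0.055, 0]
    - [0, 0.055, -0.15]
    - [0, 0.055, -0.35]
    - [0, 0.055, -0.55]
    - [0, 0.055, -0.55]
    - [0, 0.055, -0.55]
  rot:
    - [0, 0, 0]
    - [0, 0, 0]
    - [0, 0, 0]
    - [0, 0, 0]
    - [0, 0, 0]
    - [0, 0, 0]
    - [0, 0, 0]
    - [0, 0, 0]
    - [0, 0, 0]
    - [0, 0, 0]
    - [0, 0, 0]
    - [0, 0, 0]
  gripper: [-1, -1, -1, -1, -1, -1, -1, -1, -1, -1, -1, -1]

```text
time_s: 11.78
tool_pos: [0.5598, 0.0644, 0.2075]
tool_rot: [-180.0, 0.1, 5.9]
force: [0.2, -0.2, -0.7]
grip_width: 0.0179
grasp_force: 40.0
```

```bash
python3 snap.py freed side 170 300 150 270 5
```

```text
11.775 [0.5598 0.0644 0.2075] [-1.7997e+02  7.0000e-02  5.9000e+00] [ 0.2 -0.2 -0.7] 0.0179
```

View pics/freed.png

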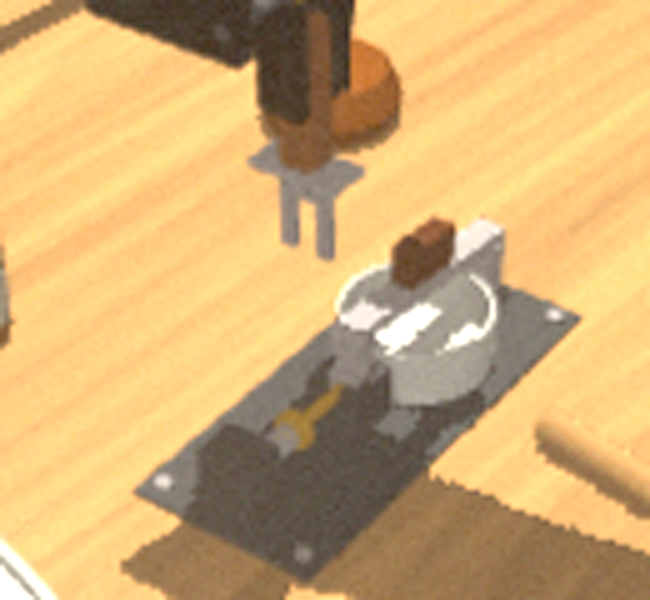

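Call:
step_arm:
  delta_pos:
    - [-0.476, -0.95, 0]
    - [-0.476, -0.95, 0]
    - [-0.476, -0.95, 0]
    - [-0.476, -0.95, 0]
    - [-0.476, -0.95, 0]
    - [-0.476, -0.95, 0]
    - [-0.476, -0.95, 0]
    - [-0.476, -0.95, 0]
  rot:
    - [0, 0, 0.028]
    - [0, 0, 0.028]
    - [0, 0, 0.028]
    - [0, 0, 0.028]
    - [0, 0, 0.028]
    - [0, 0, 0.028]
    - [0, 0, 0.028]
    - [0, 0, 0.028]
  gripper: [-1, -1, -1, -1, -1, -1, -1, -1]

```text
time_s: 12.82
tool_pos: [0.4469, 0.2421, 0.2081]
tool_rot: [180.0, 0.0, 3.3]
force: [0.4, 0.3, -1.3]
grip_width: 0.0175
grasp_force: 40.0
```

Call:
step_arm:
  delta_pos:
    - [-0.011, -0.108, 0]
    - [-0.011, -0.108, 0.15]
    - [-0.011, -0.108, 0.29]
    - [-0.011, -0.108, 0.29]
    - [-0.011, -0.108, 0.29]
    - [-0.011, -0.108, 0.29]
    - [-0.011, -0.108, 0.29]
  rot:
    - [0, 0, -0.002]
    - [0, 0, -0.002]
    - [0, 0, -0.002]
    - [0, 0, -0.002]
    - [0, 0, -0.002]
    - [0, 0, -0.002]
    - [0, 0, -0.002]
  gripper: [-1, -1, -1, -1, -1, -1, -1]

```text
time_s: 13.7
tool_pos: [0.4434, 0.2648, 0.1513]
tool_rot: [-180.0, -0.1, 3.6]
force: [0.1, -0.3, -0.8]
grip_width: 0.0179
grasp_force: 40.0
```

```bash
python3 snap.py ret side 160 260 210 340 4
```

```text
13.7 [0.4434 0.2648 0.1513] [-1.7998e+02 -9.0000e-02  3.6100e+00] [ 0.1 -0.3 -0.8] 0.0179
```

View pics/ret.png

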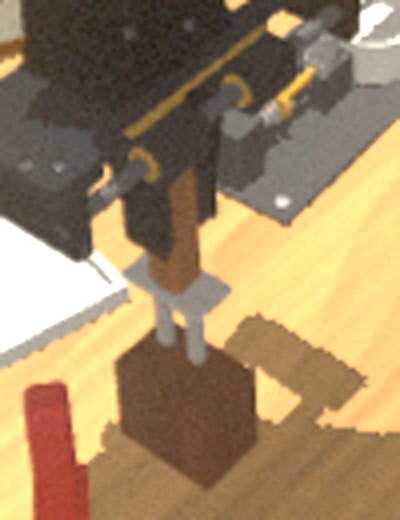

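The tines sit above the slot, so I'm lowering the fork.

Call:
step_arm:
  delta_pos:
    - [0, 0.005, 0.04]
    - [0, 0.005, 0.07]
    - [0, 0.005, 0.1]
    - [0, 0.005, 0.12]
    - [0, 0.005, 0.12]
  rot:
    - [0, 0, 0]
    - [0, 0, 0]
    - [0, 0, 0]
    - [0, 0, 0]
    - [0, 0, 0]
  gripper: [-1, -1, -1, -1, -1]

```text
time_s: 14.38
tool_pos: [0.4427, 0.2635, 0.1259]
tool_rot: [180.0, 0.0, 3.6]
force: [-0.0, 0.2, -0.9]
grip_width: 0.0177
grasp_force: 40.0
```

Call:
step_arm:
  delta_pos:
    - [0, 0, 0.03]
    - [0, 0, 0.06]
    - [0, 0, 0.09]
    - [0, 0, 0.12]
    - [0, 0, 0.14]
    - [0, 0, 0.145]
    - [0, 0, 0.145]
  rot:
    - [0, 0, 0]
    - [0, 0, 0]
    - [0, 0, 0]
    - [0, 0, 0]
    - [0, 0, 0]
    - [0, 0, 0]
    - [0, 0, 0]
  gripper: [-1, -1, -1, -1, -1, -1, -1]

```text
time_s: 15.25
tool_pos: [0.443, 0.2636, 0.0973]
tool_rot: [180.0, -0.0, 3.6]
force: [-0.2, -0.1, -1.3]
grip_width: 0.018
grasp_force: 40.0
```

Call:
step_arm:
  delta_pos:
    - [0, 0, 0]
    - [0, 0, 0]
    - [0, 0, 0]
    - [0, 0, -0.3]
    - [0, 0, -0.6]
    - [0, 0, -0.75]
    - [0, 0, -0.75]
    - [0, 0, -0.75]
  rot:
    - [0, 0, 0]
    - [0, 0, 0]
    - [0, 0, 0]
    - [0, 0, 0]
    - [0, 0, 0]
    - [0, 0, 0]
    - [0, 0, 0]
    - [0, 0, 0]
  gripper: [0, 0, 0, 0, 0, 0, 0, 0]

```text
time_s: 16.25
tool_pos: [0.4424, 0.2632, 0.2463]
tool_rot: [180.0, 0.1, 3.6]
force: [-0.4, 0.2, -0.3]
grip_width: 0.0438
grasp_force: 0.0
```

```bash
python3 - <<'E'
from h import *
print(ray("top",nat((603,177),4,100,155),.068),ray("top",nat((602,181),4,100,155),.034))
print(ray("side",nat((551,64),3,70,180),.062))
print("freed side fin", ray("side",nat((425,255),5,170,150),.062))
E
python3 snap.py stand1 top 90 190 215 265 5
```

```text
[ 0.56848761 -0.02436283  0.068     ] [ 0.56880014 -0.0231946   0.034     ]
[ 0.57179459 -0.02587849  0.062     ]
freed side fin [ 0.57054138 -0.02911221  0.062     ]
16.25 [0.4424 0.2632 0.2463] [1.7995e+02 7.0000e-02 3.6200e+00] [-0.4  0.2 -0.3] 0.0438
```

Call:
step_arm:
  delta_pos:
    - [0.343, 0.923, 0]
    - [0.343, 0.923, 0]
    - [0.343, 0.923, 0]
    - [0.343, 0.923, 0]
    - [0.343, 0.923, 0]
    - [0.343, 0.923, 0]
    - [0.343, 0.923, 0]
    - [0.343, 0.923, 0]
    - [0.343, 0.923, 0]
    - [0.343, 0.923, 0]
    - [0.343, 0.923, 0]
  rot:
    - [0, 0, -0.95]
    - [0, 0, -0.95]
    - [0, 0, -0.95]
    - [0, 0, -0.95]
    - [0, 0, -0.95]
    - [0, 0, -0.95]
    - [0, 0, -0.95]
    - [0, 0, -0.95]
    - [0, 0, -0.95]
    - [0, 0, -0.95]
    - [0, 0, -0.95]
  gripper: [0, 0, 0, 0, 0, 0, 0, 0, 0, 0, 0]

```text
time_s: 17.68
tool_pos: [0.5229, 0.0837, 0.247]
tool_rot: [-180.0, 0.0, 85.2]
force: [-0.2, 1.0, -0.2]
grip_width: 0.0439
grasp_force: 0.0
```

Call:
step_arm:
  delta_pos:
    - [-0.517, 0.275, 0.2]
    - [-0.517, 0.275, 0.485]
    - [-0.517, 0.275, 0.485]
    - [-0.517, 0.275, 0.485]
    - [-0.517, 0.275, 0.485]
    - [-0.517, 0.275, 0.485]
    - [-0.517, 0.275, 0.485]
  rot:
    - [0, 0, -0.124]
    - [0, 0, -0.124]
    - [0, 0, -0.124]
    - [0, 0, -0.124]
    - [0, 0, -0.124]
    - [0, 0, -0.124]
    - [0, 0, -0.124]
  gripper: [0, 0, 0, 0, 0, 0, 0]

```text
time_s: 18.55
tool_pos: [0.5698, -0.0229, 0.1517]
tool_rot: [179.9, 0.0, 96.0]
force: [0.6, 0.2, 0.2]
grip_width: 0.0437
grasp_force: 0.0
```

Good. Descend to TCP z 0.066, grasp the fin and lift.

Call:
step_arm:
  delta_pos:
    - [0, 0, 0.2]
    - [0, 0, 0.35]
    - [0, 0, 0.428]
    - [0, 0, 0.428]
    - [0, 0, 0.428]
    - [0, 0, 0.428]
    - [0, 0, 0.428]
    - [0, 0, 0.428]
    - [0, 0, 0.428]
  rot:
    - [0, 0, 0]
    - [0, 0, 0]
    - [0, 0, 0]
    - [0, 0, 0]
    - [0, 0, 0]
    - [0, 0, 0]
    - [0, 0, 0]
    - [0, 0, 0]
    - [0, 0, 0]
  gripper: [0, 0, 0, 0, 0, -1, -1, -1, -1]
  squeeze: 40

```text
time_s: 19.68
tool_pos: [0.5694, -0.024, 0.0649]
tool_rot: [180.0, 0.0, 95.9]
force: [0.2, -0.2, 0.3]
grip_width: 0.0134
grasp_force: 40.0
```

Call:
step_arm:
  delta_pos:
    - [0, 0, -0.05]
    - [0, 0, -0.1]
    - [0, 0, -0.2]
    - [0, 0, -0.35]
    - [0, 0, -0.55]
    - [0, 0, -0.55]
    - [0, 0, -0.55]
  rot:
    - [0, 0, 0]
    - [0, 0, 0]
    - [0, 0, 0]
    - [0, 0, 0]
    - [0, 0, 0]
    - [0, 0, 0]
    - [0, 0, 0]
  gripper: [-1, -1, -1, -1, -1, -1, -1]

```text
time_s: 20.55
tool_pos: [0.5691, -0.0239, 0.1751]
tool_rot: [180.0, 0.0, 95.9]
force: [0.5, 0.4, -1.6]
grip_width: 0.0139
grasp_force: 40.0
```

```bash
python3 snap.py lift side 160 300 90 240 4
```

```text
20.55 [ 0.5691 -0.0239  0.1751] [1.7999e+02 3.0000e-02 9.5920e+01] [ 0.5  0.4 -1.6] 0.0139
```

View pics/lift.png

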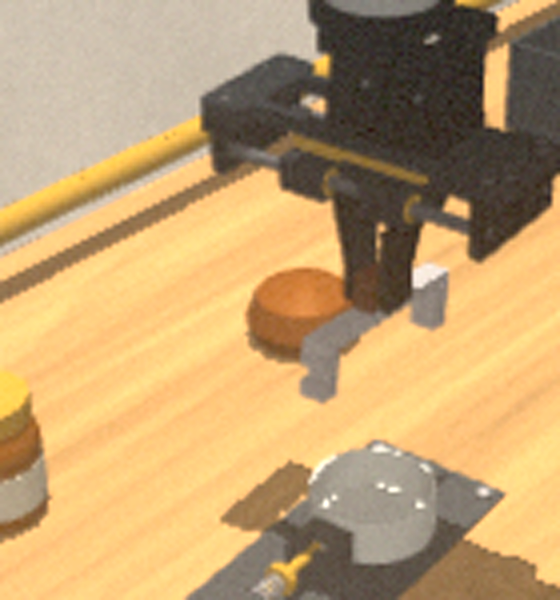

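The bridge is held and nearly level. Moving over the tray.

Call:
step_arm:
  delta_pos:
    - [0.935, 0.197, 0]
    - [0.935, 0.197, 0]
    - [0.935, 0.197, 0]
    - [0.935, 0.197, 0]
    - [0.935, 0.197, 0]
    - [0.935, 0.197, 0]
  rot:
    - [0, 0, 0.199]
    - [0, 0, 0.199]
    - [0, 0, 0.199]
    - [0, 0, 0.199]
    - [0, 0, 0.199]
    - [0, 0, 0.199]
  gripper: [-1, -1, -1, -1, -1, -1]

```text
time_s: 21.35
tool_pos: [0.5893, 0.1635, 0.1739]
tool_rot: [-179.9, 0.1, 78.7]
force: [-0.2, -0.3, -1.5]
grip_width: 0.0138
grasp_force: 40.0
```

Call:
step_arm:
  delta_pos:
    - [0.706, -0.064, 0]
    - [0.706, -0.064, 0]
    - [0.706, -0.064, 0]
    - [0.706, -0.064, 0]
    - [0.706, -0.064, 0.2]
    - [0.706, -0.064, 0.35]
    - [0.706, -0.064, 0.45]
    - [0.706, -0.064, 0.5]
    - [0.706, -0.064, 0.5]
    - [0.706, -0.064, 0.5]
  rot:
    - [0, 0, 0]
    - [0, 0, 0]
    - [0, 0, 0]
    - [0, 0, 0]
    - [0, 0, 0]
    - [0, 0, 0]
    - [0, 0, 0]
    - [0, 0, 0]
    - [0, 0, 0]
    - [0, 0, 0]
  gripper: [-1, -1, -1, -1, -1, -1, -1, -1, -1, -1]

```text
time_s: 22.6
tool_pos: [0.6048, 0.3075, 0.0761]
tool_rot: [179.9, -0.1, 78.8]
force: [0.6, 0.2, -1.6]
grip_width: 0.0137
grasp_force: 40.0
```

Call:
step_arm:
  delta_pos:
    - [0, 0, 0.03]
    - [0, 0, 0.05]
    - [0, 0, 0.07]
    - [0, 0, 0.085]
    - [0, 0, 0.1]
    - [0, 0, 0.105]
    - [0, 0, 0.105]
  rot:
    - [0, 0, 0]
    - [0, 0, 0]
    - [0, 0, 0]
    - [0, 0, 0]
    - [0, 0, 0]
    - [0, 0, 0]
    - [0, 0, 0]
  gripper: [-1, -1, -1, -1, -1, -1, -1]

```text
time_s: 23.48
tool_pos: [0.6043, 0.3101, 0.0561]
tool_rot: [179.9, -0.2, 78.9]
force: [-0.7, 3.3, 7.4]
grip_width: 0.0139
grasp_force: 40.0
```

Contact with about 7 N. Release and rise.

Call:
step_arm:
  delta_pos:
    - [0, 0, 0]
    - [0, 0, 0]
    - [0, 0, 0]
    - [0, 0, 0]
    - [0, 0, -0.2]
    - [0, 0, -0.5]
    - [0, 0, -0.8]
    - [0, 0, -0.8]
    - [0, 0, -0.8]
  rot:
    - [0, 0, 0]
    - [0, 0, 0]
    - [0, 0, 0]
    - [0, 0, 0]
    - [0, 0, 0]
    - [0, 0, 0]
    - [0, 0, 0]
    - [0, 0, 0]
    - [0, 0, 0]
  gripper: [-0.3, 0, 0, 0, 0, 0, 0, 0, 0]

```text
time_s: 24.6
tool_pos: [0.6039, 0.3068, 0.2132]
tool_rot: [-180.0, 0.0, 78.8]
force: [-1.0, -0.5, -1.1]
grip_width: 0.0436
grasp_force: 0.0
```

Call:
step_arm:
  delta_pos:
    - [-0.9, 0, 0]
    - [-0.9, 0, 0]
    - [-0.9, 0, 0]
    - [-0.9, 0, 0]
    - [-0.9, 0, 0]
    - [-0.9, 0, 0]
  rot:
    - [0, 0, 0]
    - [0, 0, 0]
    - [0, 0, 0]
    - [0, 0, 0]
    - [0, 0, 0]
    - [0, 0, 0]
  gripper: [0, 0.3, 0.6, 1, 1, 1]

```text
time_s: 25.35
tool_pos: [0.5686, 0.1325, 0.213]
tool_rot: [-179.9, -0.0, 79.0]
force: [-0.0, -0.3, -0.5]
grip_width: 0.0832
grasp_force: 0.0
```

```bash
python3 - <<'E'
from cell import env,viewer
import cv2,numpy as np
t=viewer.read_camera("top")["img"][:,:,::-1]; s=viewer.read_camera("side")["img"][:,:,::-1]
cv2.imwrite("pics/top1_raw.png",t);cv2.imwrite("pics/side1_raw.png",s)
r=lambda i,k:cv2.convertScaleAbs(cv2.resize(i,None,fx=k,fy=k,interpolation=cv2.INTER_CUBIC),alpha=1.5,beta=15)
m=np.zeros((600,800,3),np.uint8)
def put(x,y,i): m[y:y+i.shape[0],x:x+i.shape[1]]=i
put(0,0,r(t[150:255,95:195],3)); put(310,0,r(s[240:340,70:230],3))
put(0,320,r(t[190:260,305:395],3)); put(310,310,r(s[135:215,300:400],3)); put(620,320,r(t[185:225,220:280],3))
cv2.imwrite("pics/combo.png",m)
E
```

```text
(no output)
```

View pics/combo.png

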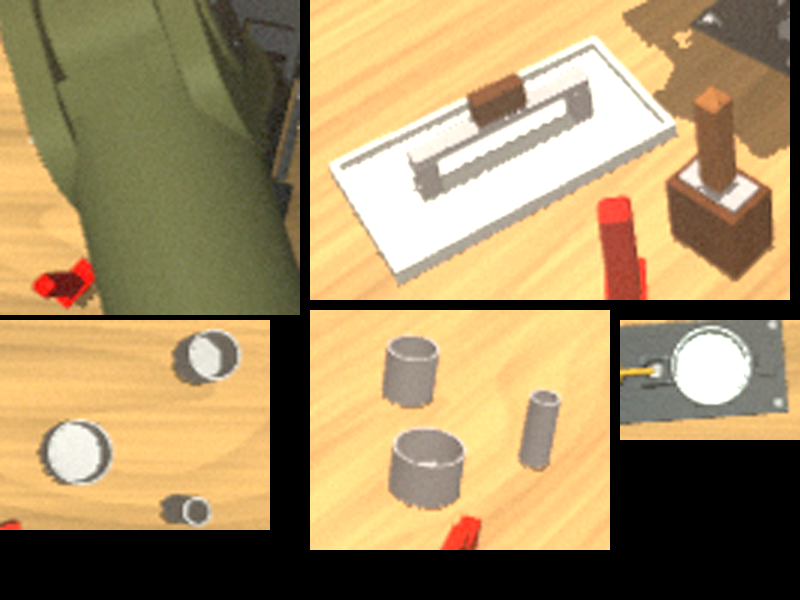

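The bridge stands on the tray, the fork is in its stand, and the cups have not moved. Next is cup1; first I'll refine the pot centre.

Call:
step_arm:
  delta_pos:
    - [-0.961, 0.034, 0]
    - [-0.961, 0.034, 0]
    - [-0.961, 0.034, 0]
    - [-0.961, 0.034, 0]
    - [-0.961, 0.034, 0]
    - [-0.961, 0.034, 0]
  rot:
    - [0, 0, -0.128]
    - [0, 0, -0.128]
    - [0, 0, -0.128]
    - [0, 0, -0.128]
    - [0, 0, -0.128]
    - [0, 0, -0.128]
  gripper: [1, 1, 1, 1, 1, 1]

```text
time_s: 26.2
tool_pos: [0.539, -0.0565, 0.2138]
tool_rot: [180.0, -0.1, 90.0]
force: [0.0, 0.5, 0.6]
grip_width: 0.087
grasp_force: 0.0
```

Call:
step_arm:
  delta_pos:
    - [-0.95, -0.315, 0.3]
    - [-0.95, -0.315, 0.3]
    - [-0.95, -0.315, 0.3]
    - [-0.95, -0.315, 0.3]
    - [-0.95, -0.315, 0.3]
    - [-0.95, -0.315, 0.3]
    - [-0.95, -0.315, 0.3]
  rot:
    - [0, 0, 0]
    - [0, 0, 0]
    - [0, 0, 0]
    - [0, 0, 0]
    - [0, 0, 0]
    - [0, 0, 0]
    - [0, 0, 0]
  gripper: [1, 1, 1, 1, 1, 1, 1]

```text
time_s: 27.08
tool_pos: [0.4764, -0.2468, 0.1544]
tool_rot: [179.9, 0.0, 90.1]
force: [0.4, -0.7, -0.6]
grip_width: 0.087
grasp_force: 0.0
```

```bash
cat > cups.py <<'E'
# cup/pot centres in a picture: synthesise the rim (and base) outline and maximise edge strength
from h import *
import cv2,sys
def edge(im):
    g=cv2.GaussianBlur(cv2.cvtColor(im,cv2.COLOR_BGR2LAB).astype(np.float32),(0,0),.8)
    return sum(np.hypot(cv2.Sobel(g[...,k],-1,1,0),cv2.Sobel(g[...,k],-1,0,1)) for k in range(3))
th=np.linspace(0,2*np.pi,120,endpoint=False)
def score(E,n,x,y,circ):
    t=0
    for r,z in circ:
        p=proj(n,np.c_[x+r*np.cos(th),y+r*np.sin(th),0*th+z]).astype(np.float32)
        t+=cv2.remap(E,p[:,0].reshape(1,-1),p[:,1].reshape(1,-1),cv2.INTER_LINEAR).mean()
    return t
def find(ims,x,y,circ,R=.006):
    out={}
    for n,E in ims.items():
        g=np.arange(-R,R+1e-6,.0005); S=np.array([[score(E,n,x+a,y+b,circ) for b in g] for a in g])
        w=np.clip(S-S.max()*.93,0,None); w/=w.sum()
        out[n]=((x+(w.sum(1)*g).sum())*1e3,(y+(w.sum(0)*g).sum())*1e3)
    return {k:np.round(v,1).tolist() for k,v in out.items()}
if __name__=="__main__":
    I={n:edge(cv2.imread(f"pics/{n}1_raw.png")) for n in("top","side")}
    print("pot",find(I,.569,-.023,[(.0375,.034)]))
    for k,x,y,r,h in(("cup1",.4755,-.2615,.032,.044),("cup2",.572,-.392,.0255,.052),("cup4",.421,-.3665,.014,.068)):
        print(k,find(I,x,y,[(r,h)]))
E
python3 cups.py
```

```text
pot {'top': [568.5, -23.4], 'side': [568.8, -23.8]}
cup1 {'top': [474.2, -261.8], 'side': [474.5, -261.7]}
cup2 {'top': [571.9, -390.9], 'side': [572.7, -391.6]}
cup4 {'top': [422.0, -365.0], 'side': [421.1, -366.1]}
```

Call:
step_arm:
  delta_pos:
    - [-0.074, -0.0095, 0]
    - [-0.074, -0.0095, 0]
    - [-0.074, -0.0095, 0.2]
    - [-0.074, -0.0095, 0.4]
    - [-0.074, -0.0095, 0.5]
    - [-0.074, -0.0095, 0.567]
    - [-0.074, -0.0095, 0.567]
    - [-0.074, -0.0095, 0.567]
  rot:
    - [0, 0, 0]
    - [0, 0, 0]
    - [0, 0, 0]
    - [0, 0, 0]
    - [0, 0, 0]
    - [0, 0, 0]
    - [0, 0, 0]
    - [0, 0, 0]
  gripper: [1, 1, 1, 1, 1, 1, 1, 1]

```text
time_s: 28.08
tool_pos: [0.4737, -0.2643, 0.0413]
tool_rot: [179.9, 0.1, 89.8]
force: [0.1, 0.5, -0.1]
grip_width: 0.0874
grasp_force: 0.0
```

Call:
step_arm:
  delta_pos:
    - [0, 0, 0]
    - [0, 0, 0]
    - [0, 0, 0]
    - [0, 0, 0]
  rot:
    - [0, 0, 0]
    - [0, 0, 0]
    - [0, 0, 0]
    - [0, 0, 0]
  gripper: [-1, -1, -1, -1]
  squeeze: 25

```text
time_s: 28.58
tool_pos: [0.4732, -0.264, 0.0406]
tool_rot: [180.0, 0.0, 89.8]
force: [-1.0, 0.6, 1.7]
grip_width: 0.062
grasp_force: 25.0
```

Call:
step_arm:
  delta_pos:
    - [0, 0, -0.1]
    - [0, 0, -0.25]
    - [0, 0, -0.5]
    - [0.3, 0.15, -0.5]
    - [0.6, 0.3, -0.5]
    - [0.95, 0.4775, -0.5]
    - [0.95, 0.4775, -0.5]
    - [0.95, 0.4775, -0.5]
    - [0.95, 0.4775, -0.5]
  rot:
    - [0, 0, 0]
    - [0, 0, 0]
    - [0, 0, 0]
    - [0, 0, 0]
    - [0, 0, 0]
    - [0, 0, 0]
    - [0, 0, 0]
    - [0, 0, 0]
    - [0, 0, 0]
  gripper: [-1, -1, -1, -1, -1, -1, -1, -1, -1]

```text
time_s: 29.7
tool_pos: [0.5683, -0.0756, 0.1397]
tool_rot: [-179.9, 0.1, 89.8]
force: [-0.1, -1.2, -1.3]
grip_width: 0.0623
grasp_force: 25.0
```

Call:
step_arm:
  delta_pos:
    - [0.241, 0, 0]
    - [0.241, 0, 0]
    - [0.241, 0, 0]
    - [0.241, 0, 0]
    - [0.241, 0, 0]
    - [0.241, 0, 0]
  rot:
    - [0, 0, 0]
    - [0, 0, 0]
    - [0, 0, 0]
    - [0, 0, 0]
    - [0, 0, 0]
    - [0, 0, 0]
  gripper: [-1, -1, -1, -1, -1, -1]

```text
time_s: 30.45
tool_pos: [0.5692, -0.0266, 0.1403]
tool_rot: [-180.0, 0.0, 89.8]
force: [0.1, -0.0, -1.9]
grip_width: 0.0618
grasp_force: 25.0
```

```bash
cat > held.py <<'E'
# held.py r h : side view base outline of the held cup (bottom half of base circle + rim) vs TCP
from cups import *
from cell import env,viewer
r,h=float(sys.argv[1]),float(sys.argv[2])
o=env.get_obs();p=o["tool_pos"];print(p.round(4),o["tool_rot"].round(1),o["force"].round(1),round(o["grip_width"],4),o["time_s"])
im=viewer.read_camera("side")["img"][:,:,::-1].copy();cv2.imwrite("pics/held_raw.png",im);E=edge(im)
zb=p[2]+.003-h; best=[]
a0=np.radians(130); A=np.linspace(a0-1.4,a0+1.4,60)   # camera-facing half of the base circle
g=np.arange(-.008,.0081,.001)
for dz in np.arange(-.006,.0061,.001):
    for a in g:
        for b in g:
            q=proj("side",np.c_[p[0]+a+r*np.cos(A),p[1]+b+r*np.sin(A),0*A+zb+dz]).astype(np.float32)
            best.append((cv2.remap(E,q[:,0].reshape(1,-1),q[:,1].reshape(1,-1),1).mean(),a,b,dz))
best.sort(reverse=True);print(np.round(np.array(best[:6])*[1,1e3,1e3,1e3],1).tolist())
E
python3 held.py .032 .044; python3 - <<'E'
import cv2
im=cv2.imread("pics/held_raw.png")[90:240,180:320]
cv2.imwrite("pics/held1.png",cv2.convertScaleAbs(cv2.resize(im,None,fx=4,fy=4,interpolation=cv2.INTER_CUBIC),alpha=1.5,beta=15))
E
```

```text
[ 0.5692 -0.0266  0.1403] [-180.     0.    89.8] [ 0.1 -0.  -1.9] 0.0618 30.45
[[279.9, 8.0, -7.0, -4.0], [279.8, 7.0, -6.0, -3.0], [279.5, 6.0, -5.0, -2.0], [279.1, 5.0, -4.0, -1.0], [279.0, 0.0, 3.0, 5.0], [279.0, -1.0, 4.0, 6.0]]
```

View pics/held1.png

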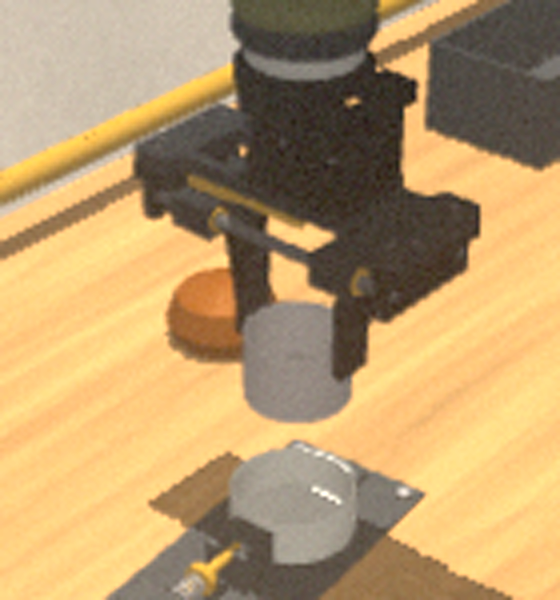

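The cup hangs upright over the pot. Lowering it.

Call:
step_arm:
  delta_pos:
    - [0.004, -0.002, 0.15]
    - [0.004, -0.002, 0.25]
    - [0.004, -0.002, 0.3]
    - [0.004, -0.002, 0.34]
    - [0.004, -0.002, 0.37]
    - [0.004, -0.002, 0.37]
  rot:
    - [0, 0, 0]
    - [0, 0, 0]
    - [0, 0, 0]
    - [0, 0, 0]
    - [0, 0, 0]
    - [0, 0, 0]
  gripper: [-1, -1, -1, -1, -1, -1]

```text
time_s: 31.25
tool_pos: [0.5688, -0.0252, 0.0662]
tool_rot: [-180.0, 0.0, 89.8]
force: [0.3, -0.4, -2.4]
grip_width: 0.0619
grasp_force: 25.0
```

Call:
step_arm:
  delta_pos:
    - [0, 0, 0.02]
    - [0, 0, 0.04]
    - [0, 0, 0.06]
    - [0, 0, 0.075]
    - [0, 0, 0.085]
    - [0, 0, 0.085]
  rot:
    - [0, 0, 0]
    - [0, 0, 0]
    - [0, 0, 0]
    - [0, 0, 0]
    - [0, 0, 0]
    - [0, 0, 0]
  gripper: [-1, -1, -1, -1, -1, -1]

```text
time_s: 32.0
tool_pos: [0.5687, -0.0252, 0.0492]
tool_rot: [-180.0, 0.0, 89.8]
force: [-0.7, 0.8, -1.9]
grip_width: 0.0621
grasp_force: 25.0
```

Call:
step_arm:
  delta_pos:
    - [0, 0, 0]
    - [0, 0, 0]
    - [0, 0, 0]
    - [0, 0, 0]
    - [0, 0, -0.2]
    - [0, 0, -0.4]
    - [0, 0, -0.6]
    - [-0.3, 0, -0.6]
    - [-0.6, 0, -0.6]
    - [-0.9, 0, -0.6]
    - [-0.9, 0, -0.6]
    - [-0.9, 0, -0.6]
  rot:
    - [0, 0, 0]
    - [0, 0, 0]
    - [0, 0, 0]
    - [0, 0, 0]
    - [0, 0, 0]
    - [0, 0, 0]
    - [0, 0, 0]
    - [0, 0, 0]
    - [0, 0, 0]
    - [0, 0, 0]
    - [0, 0, 0]
    - [0, 0, 0]
  gripper: [1, 1, 1, 1, 1, 1, 1, 1, 1, 1, 1, 1]

```text
time_s: 33.5
tool_pos: [0.5682, -0.2047, 0.1692]
tool_rot: [-180.0, -0.1, 89.8]
force: [-0.0, -0.1, -0.1]
grip_width: 0.087
grasp_force: 0.0
```

```bash
cat > now.py <<'E'
from cups import *
from cell import env,viewer
o=env.get_obs();print(o["tool_pos"].round(4),o["tool_rot"].round(1),o["time_s"])
raw={n:viewer.read_camera(n)["img"][:,:,::-1].copy() for n in("top","side")}
for n in raw: cv2.imwrite(f"pics/{n}2_raw.png",raw[n])
I={n:edge(raw[n]) for n in raw}
print("cup1 in pot",find(I,.5687,-.0235,[(.032,.052)]))
for k,x,y,r,h in(("cup2",.572,-.392,.0255,.052),("cup4",.421,-.3665,.014,.068)):
    f=find(I,x,y,[(r,h)]); print(k,f,{n:round(float(score(I[n],n,f[n][0]/1e3,f[n][1]/1e3,[(r,h)]))) for n in I})
E
python3 now.py
```

```text
[ 0.5682 -0.2047  0.1692] [-1.80e+02 -1.00e-01  8.98e+01] 33.5
cup1 in pot {'top': [563.3, -18.1], 'side': [569.7, -24.2]}
cup2 {'top': [574.1, -397.9], 'side': [572.7, -391.7]} {'top': 18, 'side': 173}
cup4 {'top': [421.5, -370.5], 'side': [421.1, -366.1]} {'top': 9, 'side': 186}
```

Call:
step_arm:
  delta_pos:
    - [-0.93, 0.019, 0]
    - [-0.93, 0.019, 0]
    - [-0.93, 0.019, 0]
    - [-0.93, 0.019, 0]
    - [-0.93, 0.019, 0]
    - [-0.93, 0.019, 0]
    - [-0.93, 0.019, 0.2]
  rot:
    - [0, 0, 0]
    - [0, 0, 0]
    - [0, 0, 0]
    - [0, 0, 0]
    - [0, 0, 0]
    - [0, 0, 0]
    - [0, 0, 0]
  gripper: [1, 1, 1, 1, 1, 1, 1]

```text
time_s: 34.48
tool_pos: [0.575, -0.3902, 0.1335]
tool_rot: [179.6, 0.3, 90.0]
force: [0.9, 0.1, -0.4]
grip_width: 0.087
grasp_force: 0.0
```

Call:
step_arm:
  delta_pos:
    - [0, 0, 0.15]
    - [0, 0, 0.3]
    - [0, 0, 0.4]
    - [0, 0, 0.4]
    - [0, 0, 0.4]
    - [0, 0, 0.4]
    - [0, 0, 0.4]
    - [0, 0, 0.4]
    - [0, 0, 0.4]
  rot:
    - [0, 0, 0]
    - [0, 0, 0]
    - [0, 0, 0]
    - [0, 0, 0]
    - [0, 0, 0]
    - [0, 0, 0]
    - [0, 0, 0]
    - [0, 0, 0]
    - [0, 0, 0]
  gripper: [1, 1, 1, 1, 1, -1, -1, -1, -1]
  squeeze: 25

```text
time_s: 35.6
tool_pos: [0.5715, -0.3913, 0.0495]
tool_rot: [180.0, 0.0, 89.8]
force: [-0.8, -0.0, -0.3]
grip_width: 0.0553
grasp_force: 0.0
```

Call:
step_arm:
  delta_pos:
    - [0, 0, 0]
    - [0, 0, 0]
    - [0, 0, -0.1]
    - [0, 0, -0.3]
    - [0, 0, -0.5]
    - [0.3, -0.014, -0.5]
    - [0.6, -0.014, -0.5]
    - [0.92, -0.014, -0.5]
    - [0.92, -0.014, -0.5]
    - [0.92, -0.014, -0.5]
  rot:
    - [0, 0, 0]
    - [0, 0, 0]
    - [0, 0, 0]
    - [0, 0, 0]
    - [0, 0, 0]
    - [0, 0, 0]
    - [0, 0, 0]
    - [0, 0, 0]
    - [0, 0, 0]
    - [0, 0, 0]
  gripper: [-1, -1, -1, -1, -1, -1, -1, -1, -1, -1]

```text
time_s: 36.85
tool_pos: [0.5696, -0.2076, 0.1506]
tool_rot: [179.9, 0.1, 89.9]
force: [-1.0, -0.0, -2.2]
grip_width: 0.0493
grasp_force: 25.0
```

Call:
step_arm:
  delta_pos:
    - [0.5, 0, 0]
    - [0.919, 0, 0]
    - [0.919, 0, 0]
    - [0.919, 0, 0]
    - [0.919, 0, 0]
    - [0.919, 0, 0]
    - [0.919, 0, 0]
  rot:
    - [0, 0, 0]
    - [0, 0, 0]
    - [0, 0, 0]
    - [0, 0, 0]
    - [0, 0, 0]
    - [0, 0, 0]
    - [0, 0, 0]
  gripper: [-1, -1, -1, -1, -1, -1, -1]

```text
time_s: 37.72
tool_pos: [0.5699, -0.0254, 0.1492]
tool_rot: [-180.0, 0.0, 89.6]
force: [0.1, -0.2, -1.3]
grip_width: 0.0495
grasp_force: 25.0
```

```bash
python3 held.py .0255 .052; python3 - <<'E'
from cups import *
im=cv2.imread("pics/held_raw.png");E=edge(im)
A=np.linspace(0,2*np.pi,120)
print("cup1", find({"side":E},.5687,-.0235,[(.032,.052)]))
E
```

```text
[ 0.5699 -0.0254  0.1492] [-180.     0.    89.6] [ 0.1 -0.2 -1.3] 0.0495 37.725
[[269.4, 1.0, -1.0, 3.0], [269.4, 0.0, 0.0, 4.0], [269.3, -1.0, 1.0, 5.0], [269.2, 2.0, -2.0, 2.0], [269.0, 3.0, -3.0, 1.0], [268.9, -2.0, 2.0, 6.0]]
cup1 {'side': [571.0, -25.0]}
```

Call:
step_arm:
  delta_pos:
    - [0.009, -0.004, 0.1]
    - [0.009, -0.004, 0.17]
    - [0.009, -0.004, 0.2]
    - [0.009, -0.004, 0.24]
    - [0.009, -0.004, 0.27]
    - [0.009, -0.004, 0.29]
    - [0.009, -0.004, 0.29]
  rot:
    - [0, 0, 0]
    - [0, 0, 0]
    - [0, 0, 0]
    - [0, 0, 0]
    - [0, 0, 0]
    - [0, 0, 0]
    - [0, 0, 0]
  gripper: [-1, -1, -1, -1, -1, -1, -1]

```text
time_s: 38.65
tool_pos: [0.5689, -0.0216, 0.0911]
tool_rot: [-180.0, 0.0, 89.8]
force: [0.7, 0.9, -0.4]
grip_width: 0.0492
grasp_force: 25.0
```

Call:
step_arm:
  delta_pos:
    - [0, 0, 0.02]
    - [0, 0, 0.045]
    - [0, 0, 0.07]
    - [0, 0, 0.095]
    - [0, 0, 0.11]
    - [0, 0, 0.115]
    - [0, 0, 0.115]
  rot:
    - [0, 0, 0]
    - [0, 0, 0]
    - [0, 0, 0]
    - [0, 0, 0]
    - [0, 0, 0]
    - [0, 0, 0]
    - [0, 0, 0]
  gripper: [-1, -1, -1, -1, -1, -1, -1]

```text
time_s: 39.52
tool_pos: [0.5691, -0.0216, 0.0683]
tool_rot: [180.0, 0.0, 89.8]
force: [-0.2, 0.7, -1.0]
grip_width: 0.0493
grasp_force: 25.0
```

Call:
step_arm:
  delta_pos:
    - [0, 0, 0]
    - [0, 0, 0]
    - [0, 0, 0]
    - [0, 0, 0]
    - [0, 0, -0.2]
    - [0, 0, -0.4]
    - [0, 0, -0.5]
    - [-0.3, 0, -0.5]
    - [-0.6, -0.2, -0.5]
    - [-0.95, -0.37, -0.5]
    - [-0.95, -0.37, -0.5]
    - [-0.95, -0.37, -0.5]
  rot:
    - [0, 0, 0]
    - [0, 0, 0]
    - [0, 0, 0]
    - [0, 0, 0]
    - [0, 0, 0]
    - [0, 0, 0]
    - [0, 0, 0]
    - [0, 0, 0]
    - [0, 0, 0]
    - [0, 0, 0]
    - [0, 0, 0]
    - [0, 0, 0]
  gripper: [0.5, 0.5, 0.5, 0.5, 0.5, 0.5, 0.5, 0.5, 0.5, 0.5, 0.5, 0.5]

```text
time_s: 41.02
tool_pos: [0.4928, -0.2138, 0.1676]
tool_rot: [-179.9, 0.0, 89.5]
force: [0.3, 0.1, -0.2]
grip_width: 0.0649
grasp_force: 0.0
```

```bash
python3 now.py; python3 - <<'E'
from cups import *
E=edge(cv2.imread("pics/side2_raw.png"))
print(find({"side":E},.5695,-.0245,[(.0255,.070)],.008))
E
```

```text
[ 0.4928 -0.2138  0.1676] [-179.9    0.    89.5] 41.025
cup1 in pot {'top': [563.6, -27.2], 'side': [569.5, -23.6]}
cup2 {'top': [567.1, -387.1], 'side': [566.9, -395.2]} {'top': 69, 'side': 150}
cup4 {'top': [416.8, -365.5], 'side': [421.1, -366.2]} {'top': 9, 'side': 185}
{'side': [569.6, -22.1]}
```

Call:
step_arm:
  delta_pos:
    - [-0.763, -0.351, 0]
    - [-0.763, -0.351, 0]
    - [-0.763, -0.351, 0]
    - [-0.763, -0.351, 0]
    - [-0.763, -0.351, 0]
    - [-0.763, -0.351, 0]
  rot:
    - [0, 0, 0]
    - [0, 0, 0]
    - [0, 0, 0]
    - [0, 0, 0]
    - [0, 0, 0]
    - [0, 0, 0]
  gripper: [0.5, 0.5, 0.5, 0.5, 0.5, 0.5]

```text
time_s: 41.88
tool_pos: [0.4254, -0.3614, 0.1683]
tool_rot: [180.0, -0.0, 90.1]
force: [0.1, -0.0, -0.8]
grip_width: 0.0651
grasp_force: 0.0
```

Call:
step_arm:
  delta_pos:
    - [-0.01, -0.01, 0.2]
    - [-0.01, -0.01, 0.4]
    - [-0.01, -0.01, 0.54]
    - [-0.01, -0.01, 0.54]
    - [-0.01, -0.01, 0.54]
  rot:
    - [0, 0, 0]
    - [0, 0, 0]
    - [0, 0, 0]
    - [0, 0, 0]
    - [0, 0, 0]
  gripper: [0.5, 0.5, 0.5, 0.5, 0.5]

```text
time_s: 42.5
tool_pos: [0.4231, -0.3655, 0.0617]
tool_rot: [179.9, 0.1, 89.9]
force: [-0.1, -0.3, -0.6]
grip_width: 0.0654
grasp_force: 0.0
```

Call:
step_arm:
  delta_pos:
    - [0, 0, 0]
    - [0, 0, 0]
    - [0, 0, 0]
    - [0, 0, 0]
    - [0, 0, 0]
    - [0, 0, 0]
  rot:
    - [0, 0, 0]
    - [0, 0, 0]
    - [0, 0, 0]
    - [0, 0, 0]
    - [0, 0, 0]
    - [0, 0, 0]
  gripper: [-1, -1, -1, -1, -1, -1]
  squeeze: 20

```text
time_s: 43.25
tool_pos: [0.4217, -0.3658, 0.0604]
tool_rot: [-180.0, 0.0, 89.8]
force: [-0.7, -0.4, 0.7]
grip_width: 0.0268
grasp_force: 19.9
```

Call:
step_arm:
  delta_pos:
    - [0, 0, -0.15]
    - [0, 0, -0.35]
    - [0, 0, -0.6]
    - [0.3, 0.1, -0.6]
    - [0.6, 0.2, -0.6]
    - [0.9, 0.37, -0.6]
    - [0.9, 0.37, -0.6]
    - [0.9, 0.37, -0.6]
  rot:
    - [0, 0, 0]
    - [0, 0, 0]
    - [0, 0, 0]
    - [0, 0, 0]
    - [0, 0, 0]
    - [0, 0, 0]
    - [0, 0, 0]
    - [0, 0, 0]
  gripper: [-1, -1, -1, -1, -1, -1, -1, -1]

```text
time_s: 44.25
tool_pos: [0.4962, -0.1858, 0.1801]
tool_rot: [-180.0, 0.0, 89.9]
force: [-0.8, -0.2, -0.0]
grip_width: 0.0267
grasp_force: 19.9
```

Call:
step_arm:
  delta_pos:
    - [0.4, 0.18, 0]
    - [0.817, 0.365, 0]
    - [0.817, 0.365, 0]
    - [0.817, 0.365, 0]
    - [0.817, 0.365, 0]
    - [0.817, 0.365, 0]
    - [0.817, 0.365, 0]
  rot:
    - [0, 0, 0]
    - [0, 0, 0]
    - [0, 0, 0]
    - [0, 0, 0]
    - [0, 0, 0]
    - [0, 0, 0]
    - [0, 0, 0]
  gripper: [-1, -1, -1, -1, -1, -1, -1]

```text
time_s: 45.12
tool_pos: [0.5695, -0.0248, 0.1803]
tool_rot: [-180.0, 0.0, 89.6]
force: [-0.0, -0.4, -0.0]
grip_width: 0.0267
grasp_force: 19.9
```

```bash
python3 snap.py pre4 side 180 380 90 240 4
```

```text
45.125 [ 0.5695 -0.0248  0.1803] [-1.7999e+02  4.0000e-02  8.9650e+01] [-0.  -0.4 -0. ] 0.0267
```

View pics/pre4.png

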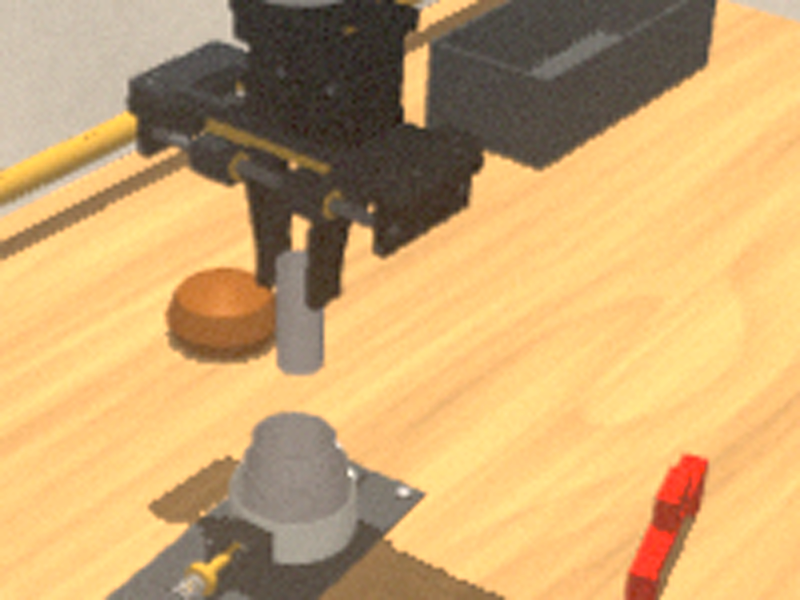

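Both cups are nested and cup4 hangs upright above them. Lowering cup4.

Call:
step_arm:
  delta_pos:
    - [0.008, -0.002, 0.08]
    - [0.008, -0.002, 0.16]
    - [0.008, -0.002, 0.22]
    - [0.008, -0.002, 0.27]
    - [0.008, -0.002, 0.32]
    - [0.008, -0.002, 0.37]
    - [0.008, -0.002, 0.41]
    - [0.008, -0.002, 0.44]
    - [0.008, -0.002, 0.455]
    - [0.008, -0.002, 0.455]
  rot:
    - [0, 0, 0]
    - [0, 0, 0]
    - [0, 0, 0]
    - [0, 0, 0]
    - [0, 0, 0]
    - [0, 0, 0]
    - [0, 0, 0]
    - [0, 0, 0]
    - [0, 0, 0]
    - [0, 0, 0]
  gripper: [-1, -1, -1, -1, -1, -1, -1, -1, -1, -1]

```text
time_s: 46.42
tool_pos: [0.5694, -0.0212, 0.0893]
tool_rot: [-180.0, 0.0, 89.8]
force: [0.5, 0.5, -0.6]
grip_width: 0.0266
grasp_force: 19.9
```

Call:
step_arm:
  delta_pos:
    - [0, 0, 0]
    - [0, 0, 0]
    - [0, 0, 0]
    - [0, 0, -0.2]
    - [0, 0, -0.4]
    - [0, 0, -0.65]
    - [-0.4, 0, -0.65]
    - [-0.9, -0.5, -0.65]
    - [-0.95, -0.5, -0.65]
    - [-0.95, -0.5, -0.65]
    - [-0.95, -0.5, -0.65]
  rot:
    - [0, 0, 0]
    - [0, 0, 0]
    - [0, 0, 0]
    - [0, 0, 0]
    - [0, 0, 0]
    - [0, 0, 0]
    - [0, 0, 0]
    - [0, 0, 0]
    - [0, 0, 0]
    - [0, 0, 0]
    - [0, 0, 0]
  gripper: [-0.2, 0.2, 0.2, 0.2, 0.2, 0.2, 0.2, 0.2, 0.2, 0.2, 0.2]

```text
time_s: 47.8
tool_pos: [0.4668, -0.2144, 0.2195]
tool_rot: [-180.0, 0.1, 89.4]
force: [1.4, -0.0, -0.6]
grip_width: 0.0524
grasp_force: 0.0
```

Call:
step_arm:
  delta_pos:
    - [-0.9, -0.1, 0]
    - [-0.9, -0.1, 0]
    - [-0.9, -0.1, 0]
    - [-0.9, -0.1, 0]
    - [-0.9, -0.1, 0]
    - [-0.9, -0.1, 0]
  rot:
    - [0, 0, 0]
    - [0, 0, 0]
    - [0, 0, 0]
    - [0, 0, 0]
    - [0, 0, 0]
    - [0, 0, 0]
  gripper: [0.2, 0.2, 0.2, 0.2, 0.2, 0.2]

```text
time_s: 48.55
tool_pos: [0.4498, -0.3885, 0.2196]
tool_rot: [180.0, -0.0, 90.0]
force: [-0.4, 0.7, -0.1]
grip_width: 0.0524
grasp_force: 0.0
```

```bash
python3 - <<'E'
from cups import *
from cell import env,viewer
o=env.get_obs();print(o["tool_pos"],o["time_s"])
raw={n:viewer.read_camera(n)["img"][:,:,::-1].copy() for n in("top","side")}
I={n:edge(raw[n]) for n in raw}
for k,r,h in(("cup1",.032,.052),("cup2",.0255,.070),("cup4",.014,.096)): print(k,find(I,.569,-.0225,[(r,h)],.01))
s,t=raw["side"],raw["top"]
r=lambda i,k:cv2.convertScaleAbs(cv2.resize(i,None,fx=k,fy=k,interpolation=cv2.INTER_CUBIC),alpha=1.5,beta=15)
m=np.zeros((600,800,3),np.uint8)
def put(x,y,i): m[y:y+i.shape[0],x:x+i.shape[1]]=i
put(0,0,r(s[150:350,70:400],2)); put(0,405,r(t[155:250,95:295],2)); put(410,405,r(t[185:225,225:275],4)); put(620,405,r(s[180:220,230:270],4))
cv2.imwrite("pics/final.png",m)
E
```

```text
[ 0.44975476 -0.38852203  0.21956665] 48.55
cup1 {'top': [561.5, -26.1], 'side': [574.0, -28.6]}
cup2 {'top': [559.4, -12.9], 'side': [569.6, -22.0]}
cup4 {'top': [561.5, -21.3], 'side': [568.7, -21.7]}
```

View pics/final.png

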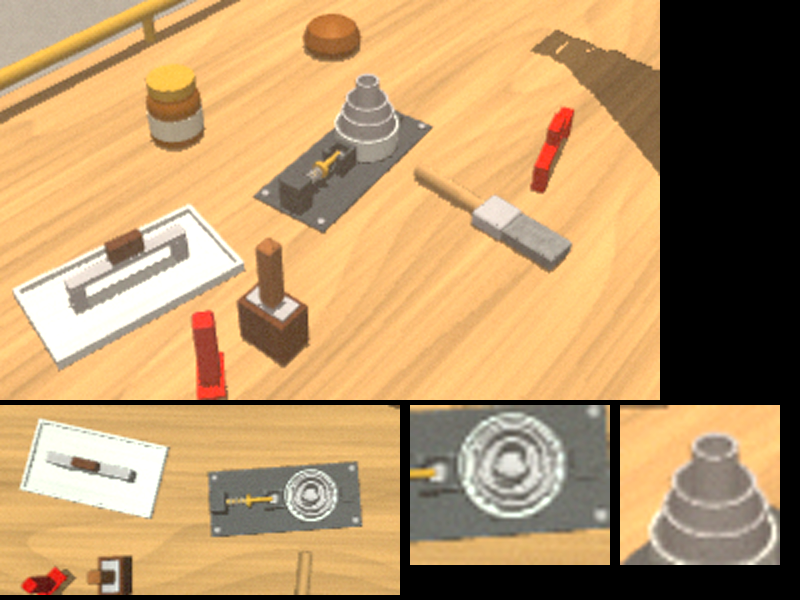

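The three cups are nested upright in the pot, the bridge is on the tray and the fork is in its stand. Handing in.

```bash
python3 -c "
from cell import env
print(env.sign_off())"
```

```text
the job is handed in; nothing more can be done
None
```

The job is handed in, with no verdict returned. In the last pictures the bridge stands on its feet in the tray, the fork is back in its stand, and cups 1, 2 and 4 are nested upright in the pot. Cup 3 was absent, and the jar, roll and brush were never touched.

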